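Lever a scrap caddy open for the waiting lime and ease its lid shut

ROBOT

A 6-joint arm with a two-finger parallel gripper is mounted at the origin on the work surface. World frame = base frame: x ahead of the robot, y to its left, z up, the work surface at z = 0. Lengths are in m, angles in rad, forces in N, time in s.
With the tool pointing down it reaches from about 0.3 to 0.875 m from the base axis. Payload 6.4 kg.
Tool frame: the origin (TCP) lies on the front face of the gripper's body, between the roots of the fingers; the fingertips stand 73 mm ahead of it and the grasp point (between the pads) lies ctrl.pinch_z ahead of it (ctrl.pinch_z is the distance from the TCP to the grasp point, in m); z points along the fingers, x is the direction in which the jaws open and shut, and the axes are right-handed (so a half turn about z gives the same grasp; the last joint's range is limited). The gripper opens to 85 mm and grips with 20 to 120 N. Pads are 22 mm wide; open, the fingers measure 114 mm over their backs; the gripper's body (76 mm by 85 mm) begins 54 mm behind the grasp point. The pads swing forward as they close: fully open they stand 13 mm farther back than shut.
Start: joints at [1.079, 0.181, 1.607, -0, 1.354, -0.206], TCP at [0.162, 0.552, 0.304] pointing down, gripper open.
Joint ranges: [-2.99, 2.99], [-0.89, 2.07], [0.3, 2.58], [-1.14, 4.28], [0, 2.63], [-3.12, 3.12]. Speed limits (rad/s): [2.57, 2.57, 3.01, 3.14, 3.14, 3.14].

INTERFACE

Orientations are given as a unit quaternion [w, x, y, z].
In Python, from bench import ctrl gives the robot as it stands.
- The arm moves only by the tool move_arm, never from a script. Its argument "rows" is text: rows parted by semicolons, each of 7 numbers parted by spaces: the shift along the tool's x, y, z in cm, then the turn, a rotation vector about the tool's x, y, z in degrees, then the opening, from 0 (shut) to 1 (fully open). In form: x y z rx ry rz grip; .... A call has 1 to 20 rows; each row shifts and turns the commanded pose from where the row before left it, along the tool's axes as they then stand; what a row does not reach is not made up. A row lasts 1/10 s, in which the tool goes at most 50 mm and 8.59 degrees, less where a joint would pass 70% of its speed; a pose out of reach is approached as far as the arm can. A call with a gripper value outside its range is refused whole. The fingers move at their own pace and stop on an object; the grip force is fixed at half the most. Time passes only in rows, so rows that do not move let the fingers close. It gives the time, the measured TCP pose, the force and the opening at its end, in the units of the state.
- ctrl.get_obs(): the state, without advancing time (a new reading comes with each control period).
- ctrl.camera(name): name is "scene" or "side" or "wrist"; returns a dict with "color" (384x512x3 uint8, blue, green, red), "fx", "fy", "cx", "cy" (pixels), "k1" (the pictures are not rectified: a ray, as slopes to the right and down, at radius r is drawn at 1 + k1 r^2 times it, then the intrinsics apply), "rvec" (rotation vector, rad) and "tvec" (3), from world to camera coordinates, as OpenCV has them. Camera axes: x right, y down, z forward; pixel columns grow to the right and rows downward; lengths in m; the calibration is good to about 2 mm. A picture is of the moment at which its call begins. There is no depth.
- ctrl.hand_in(): hands the job in, once; it reports no verdict.
Trained networks look in the newest picture that a camera, given by its name, has taken for a name from the list of things; names that differ only in an ending like _2 or _b are one class to them, and where a whole thing is asked for, a point or a joint stands for the part that bears it (a point fixed in the world has none). Each returns a list of dicts, best first, with "confidence" (0 to 1); they miss things now and then, are a little off and sometimes report something else, mostly with a low value. They report only what shows in the picture. A call takes as long as a camera call.
- ctrl.look_for(camera, query): "bbox" ([left, top, right, bottom] in pixels, round what is visible of it).
- ctrl.trace(camera, query): "region" (384x512 bool, what is visible of it) and "bbox" ([left, top, right, bottom] in pixels, round what is visible of it).
The state is a dict: "time_s": time; "q": joint angles; "dq": joint speeds; "joint_efforts": joint torques, N m; "eef_pos": TCP position; "eef_rot": TCP orientation; "wrist_force": force on the tool from outside, world axes, zero at the start; "torque": the same for the moment, N m; "opening": opening from 0.0 (shut) to 1.0 (fully open).
Only numpy, scipy, OpenCV 4.12 (cv2) and the standard library are available. Lean on these libraries where they do the work, as an engineer would, in place of code of your own. Each camera call takes 0.05 s, during which the arm holds its last target.

TASK

Let the lime that waits on the chute into the kitchen scrap caddy: press the caddy's front lever all the way down with the fingertips so that the lid swings wide open, hold it there until the lime has rolled in, then ease the lever back up so that the lid comes down gently and shuts without slamming. Touch neither the lid nor the lime, and leave everything else on the worktop where it stands.

Things in the scene. Friction and masses are not known exactly. Their poses are not given: they have to be found in the camera images.
- caddy: Grey plastic scrap caddy fixed to the worktop: a tub 240 (its x) by 200 mm (its y), rim 160 mm high, lid top 217 mm high. Origin: centre of its underside; x points from the lever side (front) to the lid hinge (rear), z up. The lever sticks out of the -x side. A steel chute 66 mm wide, 150 mm long, centred at x = -30 mm, slopes down to the rim on the +y side from 225 mm high on a thin leg.
- caddy_lever (a joint): Lever at the front, hinged on a level axis (along the caddy's y) at x = -132 mm, z = 120 mm in the caddy's frame. 0 = up (lid shut, lever level), 0.32 rad = fully down (stop). A spring and the lid's weight push it up: 5 to 14 N at the pad hold it down. Let go from fully down, it flies up and the lid slams in under a second.
- lever_pad (a point): Centre of the top face of the lever's black rubber pad, 50 mm (along the caddy's x) by 64 mm (y) and 8 mm thick, 110 mm out from the lever's axis; at rest 128 mm above the worktop, fully down about 35 mm lower and 3 mm nearer to the tub. Moves with the lever.
- caddy_lid (a joint): Lid angle, linked to the lever: 3.3 times the lever's angle. 0 = shut, 1.06 rad = wide open. Hinge at the caddy's rear rim (x = 120 mm, z = 160 mm). A lid that comes down at up to about 1 rad/s (pad rising at up to 30 mm/s) is eased; one that falls is slamming.
- lid_shell: The lid: a white plastic cap 240 by 200 mm, 57 mm deep with sides all round, a black panel on top. Its side holds back the lime while it is shut. Origin: the middle of its hinge axis; x to the rear. Not to be touched.
- lime_center (a point): Centre of the lime, a green ball 48 mm across, about 60 g, resting at the start on the chute against the side of the lid, 192 mm above the worktop. It rolls into the tub by itself once the lid is nearly half open. Not to be touched.
- spice_jar: Bystander: glass jar with a steel cap, 52 mm across, 85 mm high, beside the lever on the caddy's +y side, its centre some 150 mm from the lever's centre line. Origin: centre of its underside.
- tin: Bystander: food tin with a paper band, 60 mm across, 80 mm high, on the other side of the lever, its centre some 155 mm from the lever's centre line. Origin: centre of its underside.
- bowl: Bystander: small steel bowl, 110 mm across, 45 mm high, in front of the lever, its centre about 140 mm beyond the pad's centre. Origin: centre of its underside.
- mug: Bystander: white mug, 80 mm across, 90 mm high. Origin: centre of its underside.
- soap: Bystander: white soap bottle with a red cap, 64 mm across, 190 mm high. Origin: centre of its underside.
- spoon: Bystander: wooden spoon 240 mm long lying on the worktop. Origin: under its middle.
- lime: The lime itself (see lime_center): its axes turn as it rolls.

How it is judged:
By the outcome, as a careful person would: the job done as asked, in the order asked, and still so for the second after the job is handed in, with the robot touching nothing.
It also fails if it takes over 38 s, if anything falls off the work surface, if the arm or the gripper's body presses on something with over 40 N, if the wrist force passes 120 N, or if a joint passes its speed limit or range.

## Working session

There is one attempt and no reset: what is moved stays moved. The work goes in short steps, Python scripts to look and compute and a tool call to move; the robot and the scene stay as the last step left them, time stands still between calls to the robot, and variables do not carry over. Pictures are saved under pics/ and viewed, and the job is handed in when it is done.

Besides the shell and the picture viewer there is one more tool, called as name(argument=value, ...) on one line, values as JSON. move_arm: Moves the arm, as the interface text tells. Its arguments: {"type":"object","properties":{"rows":{"type":"string"}},"required":["rows"]}

```bash
ls; mkdir -p pics
python3 - <<'E'
from bench import ctrl
import cv2,numpy as np
o=ctrl.get_obs()
for k in o: print(k,np.round(o[k],3))
print(ctrl.pinch_z)
for c in ("scene","side","wrist"):
    d=ctrl.camera(c); cv2.imwrite(f"pics/{c}0.png",d["color"])
    print(c,d["fx"],d["cx"],d["cy"],d["k1"],d["rvec"],d["tvec"])
    for q in ["caddy","lever_pad","caddy_lever","lid_shell","lime_center","spice_jar","tin","bowl","mug","soap","spoon"]:
        print(c,q,[(np.round(r["bbox"]).tolist(),round(r["confidence"],2)) for r in ctrl.look_for(c,q)[:2]])
E
```

```text
pics
time_s 0.0
q [ 1.079  0.182  1.608 -0.     1.354 -0.206]
dq [-0.    -0.002 -0.001  0.001 -0.     0.   ]
joint_efforts [-1.0000e-03 -4.4489e+01 -3.5133e+01 -0.0000e+00  9.0000e-03 -0.0000e+00]
eef_pos [0.162 0.551 0.303]
eef_rot [ 0.     0.801  0.599 -0.001]
wrist_force [-0.098 -0.473  0.053]
torque [-0.02   0.013 -0.002]
opening 0.997
0.0539
scene 400.0904326316486 257.8808733023514 191.97479571651098 -0.008060831684936934 [ 1.35833493  2.36950344 -0.73938174] [ 0.30240249 -0.30587167  1.73478201]
scene caddy [([235.0, 170.0, 358.0, 293.0], 0.78)]
scene lever_pad [([248.0, 168.0, 269.0, 192.0], 0.67), ([205.0, 193.0, 226.0, 214.0], 0.63)]
scene caddy_lever [([247.0, 172.0, 271.0, 192.0], 0.73)]
scene lid_shell [([239.0, 185.0, 330.0, 274.0], 0.59)]
scene lime_center [([310.0, 198.0, 326.0, 212.0], 0.49)]
scene spice_jar []
scene tin [([206.0, 190.0, 226.0, 215.0], 0.83)]
scene bowl [([235.0, 152.0, 262.0, 177.0], 0.59)]
scene mug [([380.0, 190.0, 412.0, 221.0], 0.92), ([246.0, 172.0, 271.0, 192.0], 0.45)]
scene soap [([400.0, 226.0, 430.0, 261.0], 0.56)]
scene spoon [([152.0, 12
[... 577 characters left out ...]
r [([289.0, 222.0, 313.0, 255.0], 0.64)]
side tin [([236.0, 173.0, 250.0, 191.0], 0.51)]
side bowl [([288.0, 184.0, 319.0, 206.0], 0.98)]
side mug [([307.0, 322.0, 346.0, 370.0], 0.83), ([148.0, 167.0, 264.0, 255.0], 0.5)]
side soap [([246.0, 344.0, 278.0, 383.0], 0.79)]
side spoon [([150.0, 167.0, 284.0, 303.0], 0.51)]
wrist 312.89920025959924 255.77013037115677 192.13553909464616 -0.07291456681657119 [-2.33432236 -1.74587205 -0.23842965] [-0.57610794 -0.03372185  0.37744482]
wrist caddy []
wrist lever_pad []
wrist caddy_lever []
wrist lid_shell []
wrist lime_center []
wrist spice_jar []
wrist tin []
wrist bowl []
wrist mug [([146.0, 268.0, 228.0, 345.0], 0.67)]
wrist soap []
wrist spoon []
```

Run:
```python
import cv2
a=cv2.imread("pics/scene0.png")[110:310,140:440];b=cv2.imread("pics/side0.png")[150:384,130:370]
cv2.imwrite("pics/sceneZ.png",cv2.resize(a,None,fx=2.6,fy=2.6,interpolation=2));cv2.imwrite("pics/sideZ.png",cv2.resize(b,None,fx=2.5,fy=2.5,interpolation=2))
```

```text
(no output)
```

View pics/sceneZ.png

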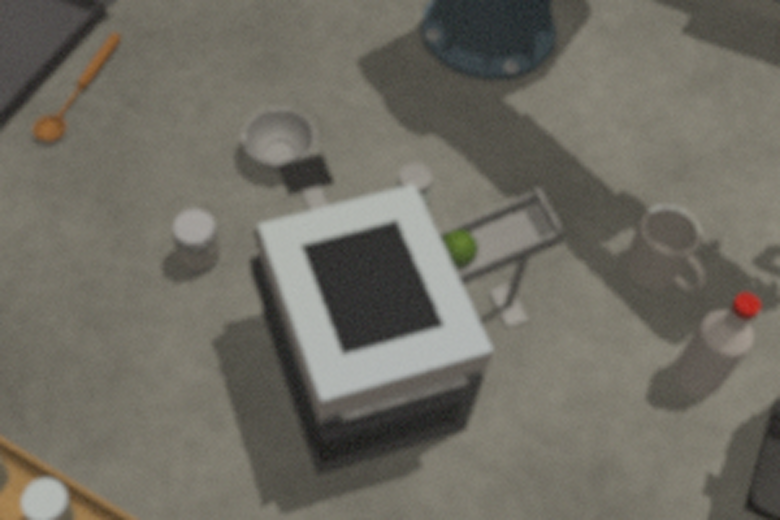

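View pics/sideZ.png

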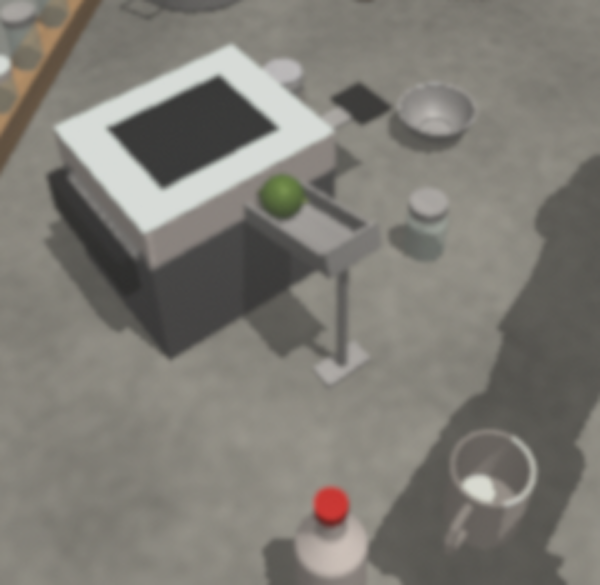

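View pics/scene0.png

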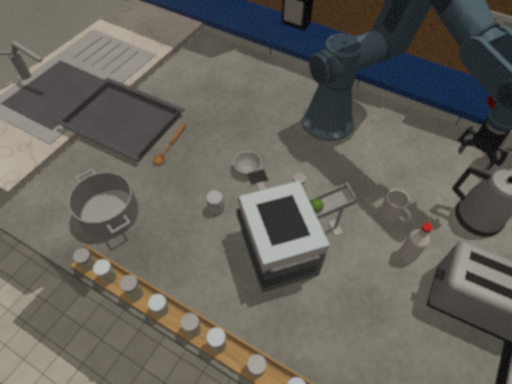

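View pics/side0.png

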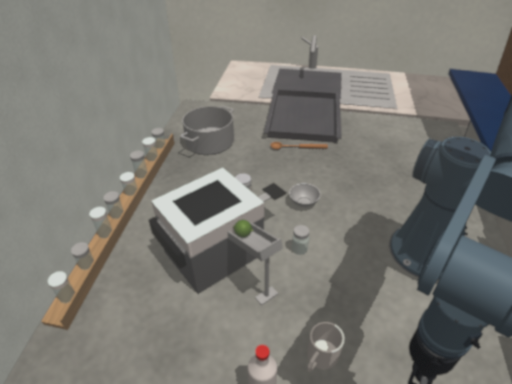

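```bash
cat > h.py <<'E'
import cv2,numpy as np
def cal(d):
    return cv2.Rodrigues(np.array(d["rvec"]))[0],np.array(d["tvec"]).ravel()
def proj(d,P):
    R,t=cal(d);p=np.atleast_2d(P)@R.T+t;s=p[:,:2]/p[:,2:]
    s=s*(1+d["k1"]*(s**2).sum(1,keepdims=True))
    return s*[d["fx"],d["fy"]]+[d["cx"],d["cy"]]
def ray(d,uv):
    R,t=cal(d)
    s=cv2.undistortPoints(np.array([[uv]],float),np.array([[d["fx"],0,d["cx"]],[0,d["fy"],d["cy"]],[0,0,1]]),np.array([d["k1"],0,0,0.]))[0,0]
    return -R.T@t,R.T@np.array([s[0],s[1],1])
def onz(d,uv,z):
    c,v=ray(d,uv);return c+v*(z-c[2])/v[2]
def T(x,y,th,P):
    P=np.atleast_2d(P);c,s=np.cos(th),np.sin(th)
    return np.c_[x+c*P[:,0]-s*P[:,1],y+s*P[:,0]+c*P[:,1],P[:,2]]
E
python3 - <<'E'
from bench import ctrl
from h import *
from scipy.optimize import least_squares
D={c:ctrl.camera(c) for c in("scene","side")}
L=[[-.12,.1,.217],[-.12,-.1,.217],[.12,.1,.217],[.12,-.1,.217],[-.242,0,.128]]
uv={"scene":[(300,181.9),(239.2,197.7),(329.2,245.4),(263.8,264.6),(257.3,176.5)],
"side":[(263.2,202.8),(223.2,167.6),(189.2,243.2),(152,201.2),(274.8,191.2)]}
L=np.array(L)
f=lambda p:np.concatenate([(proj(D[c],T(*p,L))-uv[c]).ravel() for c in D])
best=min((least_squares(f,[.5,0,t]) for t in(0,1.5,-1.5,3)),key=lambda r:r.cost)
print(best.x,np.round(best.fun.reshape(2,5,2),1))
for c in D: print(c,[np.round(onz(D[c],u,z)[:2],4).tolist() for u,z in zip(uv[c],L[:,2])])
print("pad",T(*best.x,L[4:]))
bb={"scene":{"tin":[206,190,226,215],"bowl":[235,152,262,177]},"side":{"spice_jar":[289,222,313,255],"bowl":[288,184,319,206]}}
for c in bb:
  for n,b in bb[c].items():
    print(c,n,onz(D[c],[(b[0]+b[2])/2,(b[1]+b[3])/2],.04 if n!="bowl" else .03))
for c in D:
    im=cv2.resize(D[c]["color"],None,fx=3,fy=3,interpolation=2)
    x,y,t=best.x
    P=list(T(*best.x,L))+list(T(*best.x,[[-.242+a,b,.128] for a in(-.025,.025) for b in(-.032,.032)]))
    for n,q in enumerate(P):
        u=proj(D[c],q)[0]*3; cv2.circle(im,(int(u[0]+1),int(u[1]+1)),3,(0,0,255),-1)
    u=proj(D[c],P[4])[0]*3; a,b=int(u[0]-300),int(u[1]-200)
    cv2.imwrite(f"pics/{c}fit.png",im[max(b,0):b+500,max(a,0):a+600])
E
```

```text
[0.65793964 0.11756947 0.83715043] [[[ 0.1 -1.3]
  [ 0.8 -1.7]
  [ 1.3 -0.7]
  [ 0.6 -0.5]
  [ 1.  -0.6]]

 [[ 0.5 -1. ]
  [-0.9 -0.6]
  [-1.9 -0.1]
  [-1.3 -0.9]
  [-0.8 -1.6]]]
scene [[0.508, 0.0973], [0.6585, -0.0374], [0.668, 0.2713], [0.8148, 0.1391], [0.4997, -0.0638]]
side [[0.504, 0.0996], [0.6484, -0.036], [0.6593, 0.2732], [0.8075, 0.1425], [0.4924, -0.0551]]
pad [[ 0.49590079 -0.06217316  0.128     ]]
scene tin [ 0.61845796 -0.1653513   0.04      ]
scene bowl [ 0.40150663 -0.1591799   0.03      ]
side spice_jar [0.39448828 0.0509168  0.04      ]
side bowl [ 0.40469263 -0.16341495  0.03      ]
```

View pics/scenefit.png

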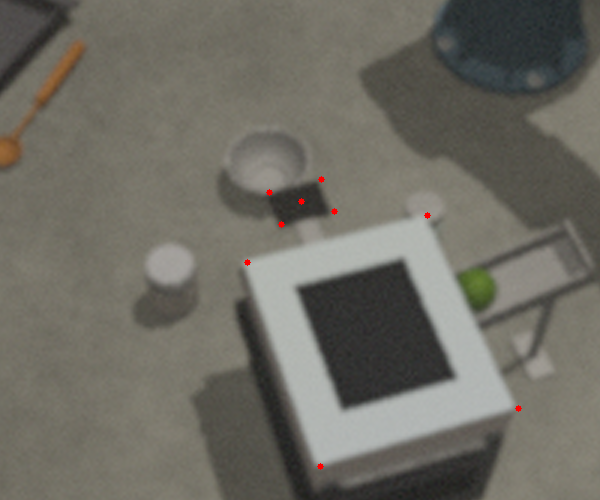

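View pics/sidefit.png

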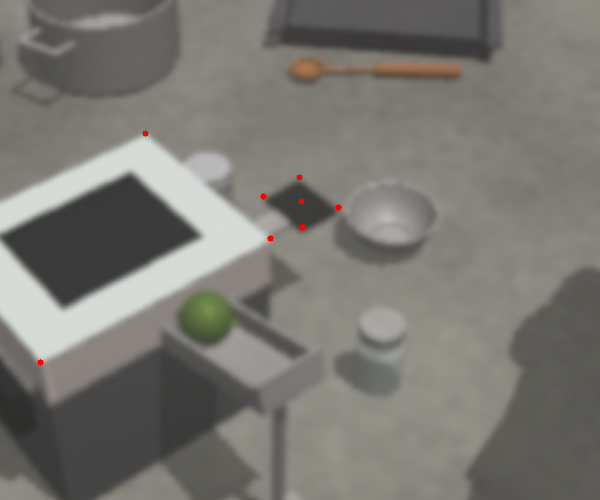

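move_arm(rows="-1 1 -0.5 0 0 0 0;-2 2 -0.5 0 0 0 0;-2.5 2.5 -0.5 0 0 0 0;-2.5 2.5 -0.5 0 0 0 0;-2.5 2.5 -0.5 0 0 0 0;-2.5 2.5 -0.5 0 0 0 0;-2.5 2.5 -0.5 0 0 0 0;-2.5 2.5 -0.5 0 0 0 0;-2.5 2.5 -0.5 0 0 0 0;-2.5 2.5 -0.5 0 0 0 0;-2.5 2.5 0 0 0 0 0;-2.5 2.5 0 0 0 0 0;-2.5 2.5 0 0 0 0 0;-2.5 2.5 0 0 0 0 0;-2.5 2.5 0 0 0 0 0;-2.5 2.5 0 0 0 0 0;-2.5 2.5 0 0 0 0 0;-2.5 2.5 0 0 0 0 0;-2.5 2.5 0 0 0 0 0;-2 2 0 0 0 0 0")

```text
time_s: 3.9
eef_pos: [0.484, -0.0403, 0.3543]
eef_rot: [0.0, 0.801, 0.599, 0.0]
wrist_force: [0.3, 0.9, 0.3]
opening: -0.002
```

move_arm(rows="0 0 0 0 0 5 0;0 0 0 0 0 8 0;0 0 0 0 0 8 0;0 0 0 0 0 8 0;0 0 0 0 0 8 0;0 0 0 0 0 8 0;0 0 0 0 0 8 0;0 0 0 0 0 8 0;0 0 0 0 0 8 0;0 0 0 0 0 8 0;0 0 0 0 0 8 0;0 0 0 0 0 8 0;0 0 0 0 0 8 0;0 0 0 0 0 8 0;0 0 0 0 0 6 0;0 0 0 0 0 0 0")

```text
time_s: 5.5
eef_pos: [0.4834, -0.0384, 0.3542]
eef_rot: [0.0, 0.935, -0.354, 0.0]
wrist_force: [0.4, 0.4, -0.1]
opening: 0.001
```

Run:
```python
from bench import ctrl
from h import *
from scipy.spatial.transform import Rotation as Ro
d=ctrl.camera("wrist");print([(np.round(r["bbox"]).tolist(),round(r["confidence"],2)) for r in ctrl.look_for("wrist","lever_pad")[:2]])
cv2.imwrite("pics/w1.png",d["color"])
s=ctrl.camera("side");cv2.imwrite("pics/s1.png",s["color"])
o=ctrl.get_obs()
for k in("time_s","q","eef_pos","eef_rot","wrist_force","opening"):print(k,np.round(o[k],4))
w,x,y,z=o["eef_rot"];R=Ro.from_quat([x,y,z,w]).as_matrix();print(R.round(3))
print(proj(d,[[.496,-.06,.128]]))
```

```text
[([252.0, 64.0, 318.0, 215.0], 0.66)]
time_s 5.65
q [-3.2400e-01 -6.5900e-02  1.7642e+00 -1.0000e-04  1.4429e+00  3.9580e-01]
eef_pos [ 0.4837 -0.0382  0.3541]
eef_rot [ 1.000e-04  9.359e-01 -3.522e-01  2.000e-04]
wrist_force [-0.386  -0.526  -0.7047]
opening 0.0016
[[ 0.752 -0.659  0.   ]
 [-0.659 -0.752 -0.   ]
 [ 0.    -0.    -1.   ]]
[[280.96574035 186.63262548]]
```

View pics/w1.png

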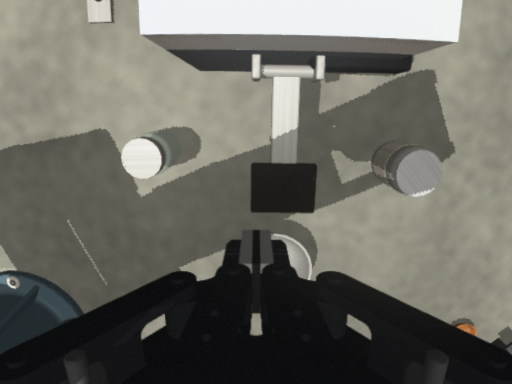

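View pics/s1.png

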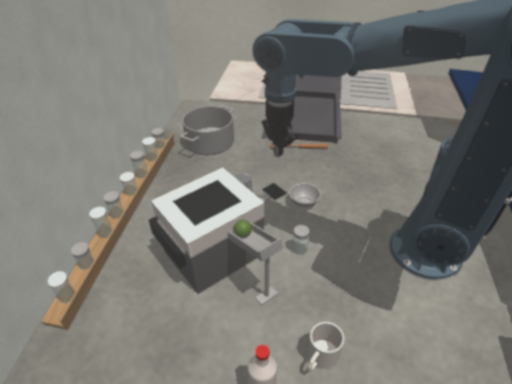

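Run:
```python
from bench import ctrl
from h import *
d=ctrl.camera("wrist")
P=np.array([onz(d,u,.128) for u in[(250.5,163),(317,163),(251,212),(315,213)]])
c=P.mean(0);print(P.round(4),c)
t=np.array([.4837,-.0382,.3541]);R=np.array([[.752,-.659,0],[-.659,-.752,0],[0,0,-1]])
print("shift tool",(R.T@(c-t)).round(4), np.linalg.norm(P[0]-P[1]),np.linalg.norm(P[0]-P[2]))
```

```text
[[ 0.4895 -0.0227  0.128 ]
 [ 0.5373 -0.0646  0.128 ]
 [ 0.4571 -0.06    0.128 ]
 [ 0.5044 -0.1031  0.128 ]] [ 0.4970713  -0.06258591  0.128     ]
shift tool [0.0261 0.0095 0.2261] 0.06363050626957371 0.04941901758282232
```

move_arm(rows="0.6 0.25 0.5 0 0 0 0;1 0.4 1.5 0 0 0 0;1 0.3 2 0 0 0 0;0 0 2 0 0 0 0;0 0 2 0 0 0 0;0 0 2 0 0 0 0;0 0 1.7 0 0 0 0;0 0 1 0 0 0 0;0 0 0.5 0 0 0 0;0 0 0 0 0 0 0;0 0 0 0 0 0 0")

```text
time_s: 6.8
eef_pos: [0.4976, -0.0625, 0.2226]
eef_rot: [-0.0, 0.936, -0.353, 0.001]
wrist_force: [-0.6, 0.7, 0.5]
opening: 0.001
```

Run:
```python
from bench import ctrl
from h import *
d=ctrl.camera("wrist");cv2.imwrite("pics/w2.png",d["color"])
s=ctrl.camera("side");cv2.imwrite("pics/s2.png",cv2.resize(s["color"][100:260,180:380],None,fx=3,fy=3))
o=ctrl.get_obs()
for k in("time_s","eef_pos","wrist_force"):print(k,np.round(o[k],4))
```

```text
time_s 6.9
eef_pos [ 0.4977 -0.0624  0.2228]
wrist_force [-0.6979 -0.8239 -0.4288]
```

View pics/w2.png

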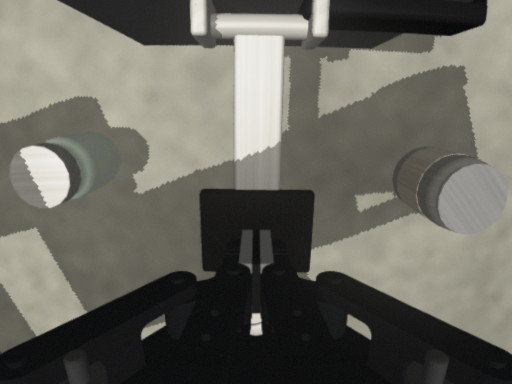

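View pics/s2.png

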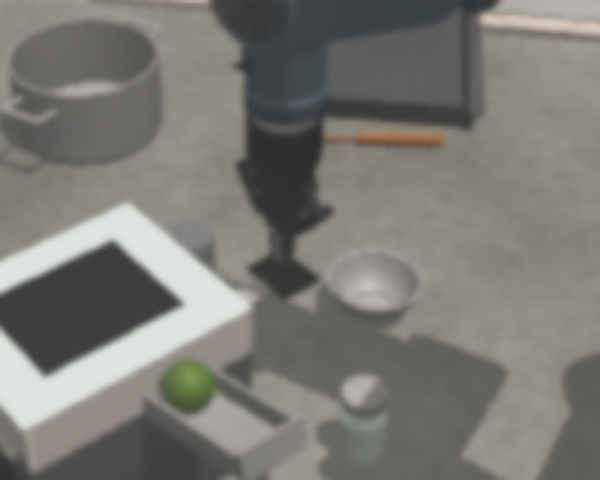

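move_arm(rows="0 0 0.3 0 0 0 0;0 0 0.3 0 0 0 0;0 0 0.3 0 0 0 0;0 0 0.3 0 0 0 0;0 0 0.3 0 0 0 0;0 0 0.3 0 0 0 0;0 0 0.3 0 0 0 0;0 0 0.3 0 0 0 0;0 0 0.3 0 0 0 0;0 0 0 0 0 0 0")

```text
time_s: 7.9
eef_pos: [0.4971, -0.0625, 0.1957]
eef_rot: [0.0, 0.936, -0.353, -0.0]
wrist_force: [-6.0, 0.2, 11.8]
opening: 0.001
```

move_arm(rows="0 0 0.3 0 0 0 0;0 0 0.3 0 0 0 0;0 0 0.3 0 0 0 0;0 -0.05 0.3 0 0 0 0;0 -0.05 0.3 0 0 0 0;0 -0.05 0.3 0 0 0 0;0 -0.05 0.3 0 0 0 0;0 -0.05 0.3 0 0 0 0;0 -0.05 0.3 0 0 0 0;0 0 0 0 0 0 0")

```text
time_s: 8.9
eef_pos: [0.499, -0.0604, 0.1685]
eef_rot: [0.0, 0.936, -0.353, -0.0]
wrist_force: [-4.2, -0.9, 8.1]
opening: -0.0
```

Run:
```python
from bench import ctrl
from h import *
s=ctrl.camera("side");cv2.imwrite("pics/s3.png",cv2.resize(s["color"][100:300,130:380],None,fx=3,fy=3))
o=ctrl.get_obs()
for k in("time_s","eef_pos","wrist_force"):print(k,np.round(o[k],4))
```

```text
time_s 8.95
eef_pos [ 0.499  -0.0603  0.1685]
wrist_force [-3.5115 -1.2961  8.0271]
```

View pics/s3.png

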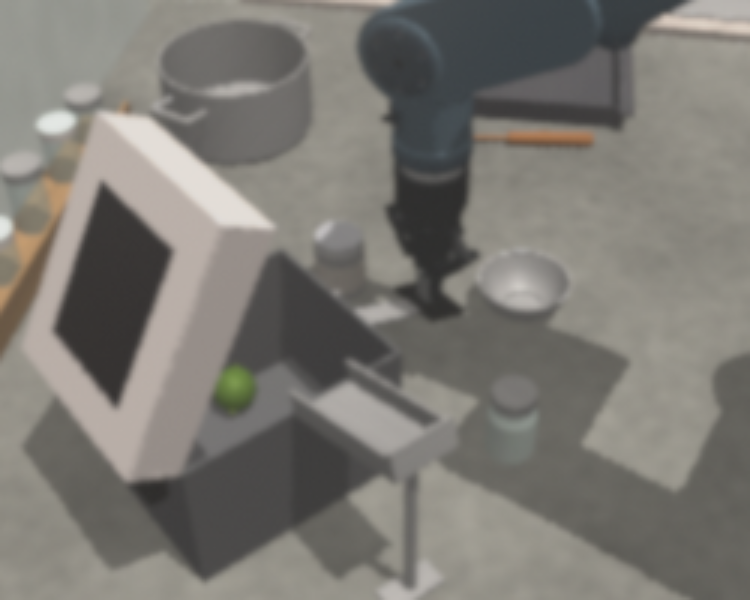

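move_arm(rows="0 0 0.2 0 0 0 0;0 0 0.1 0 0 0 0;0 0 0.1 0 0 0 0;0 0 0 0 0 0 0;0 0 0 0 0 0 0")

```text
time_s: 9.45
eef_pos: [0.4994, -0.0604, 0.1673]
eef_rot: [0.001, 0.936, -0.353, 0.0]
wrist_force: [-14.5, 2.6, 32.6]
opening: -0.002
```

move_arm(rows="0 0 0 0 0 0 0;0 0 0 0 0 0 0;0 0 0 0 0 0 0;0 0 0 0 0 0 0;0 0 0 0 0 0 0;0 0 0 0 0 0 0;0 0 0 0 0 0 0;0 0 0 0 0 0 0")

```text
time_s: 10.25
eef_pos: [0.4994, -0.0604, 0.1673]
eef_rot: [0.001, 0.936, -0.353, 0.0]
wrist_force: [-14.1, 1.7, 31.7]
opening: -0.003
```

Run:
```python
from bench import ctrl
from h import *
s=ctrl.camera("side");cv2.imwrite("pics/s4.png",cv2.resize(s["color"][100:300,130:380],None,fx=3,fy=3))
o=ctrl.get_obs()
for k in("time_s","eef_pos","wrist_force"):print(k,np.round(o[k],4))
```

```text
time_s 10.3
eef_pos [ 0.4994 -0.0604  0.1673]
wrist_force [-14.7317   2.5649  32.3877]
```

View pics/s4.png

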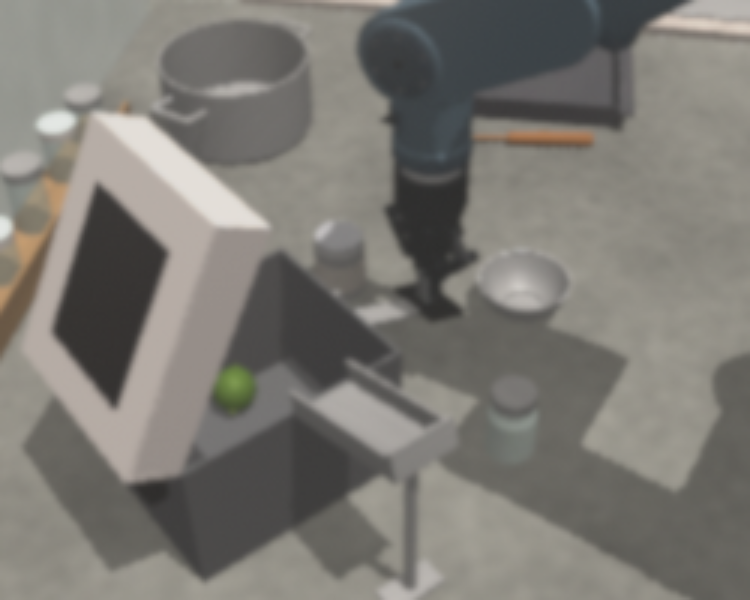

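Run:
```python
from bench import ctrl
from h import *
for c in("side","scene"):
    s=ctrl.camera(c)
    for r in ctrl.look_for(c,"lime_center")[:2]:
        b=r["bbox"];u=((b[0]+b[2])/2,(b[1]+b[3])/2)
        for z in(.03,.1,.16):
            p=onz(s,u,z);d=p[:2]-[.659,.117];t=.837
            print(c,r["confidence"],u,z,"caddy xy",(np.cos(t)*d[0]+np.sin(t)*d[1]).round(3),(-np.sin(t)*d[0]+np.cos(t)*d[1]).round(3))
```

```text
side 0.63 (206.85000000000002, 230.3) 0.03 caddy xy -0.023 -0.067
side 0.63 (206.85000000000002, 230.3) 0.1 caddy xy 0.008 -0.006
side 0.63 (206.85000000000002, 230.3) 0.16 caddy xy 0.034 0.045
```

move_arm(rows="0 0 -0.1 0 0 0 0;0 0 -0.15 0 0 0 0;0 0 -0.15 0 0 0 0;0 0.03 -0.2 0 0 0 0;0 0.03 -0.2 0 0 0 0;0 0.03 -0.2 0 0 0 0;0 0.03 -0.2 0 0 0 0;0 0.03 -0.2 0 0 0 0;0 0.03 -0.2 0 0 0 0;0 0.03 -0.2 0 0 0 0;0 0.03 -0.2 0 0 0 0;0 0.03 -0.2 0 0 0 0;0 0.03 -0.2 0 0 0 0;0 0 -0.2 0 0 0 0;0 0 -0.2 0 0 0 0;0 0 -0.15 0 0 0 0;0 0 0 0 0 0 0")

```text
time_s: 12.2
eef_pos: [0.4971, -0.0625, 0.1949]
eef_rot: [0.0, 0.936, -0.353, -0.0]
wrist_force: [-5.7, 1.0, 13.0]
opening: -0.001
```

Now very slowly through the closing point.

move_arm(rows="0 0 -0.15 0 0 0 0;0 0 -0.1 0 0 0 0;0 0 -0.1 0 0 0 0;0 0 -0.1 0 0 0 0;0 0 -0.1 0 0 0 0;0 0 -0.1 0 0 0 0;0 0 -0.1 0 0 0 0;0 0 -0.1 0 0 0 0;0 0 -0.1 0 0 0 0;0 0 0 0 0 0 0")

```text
time_s: 13.2
eef_pos: [0.4972, -0.0623, 0.2028]
eef_rot: [0.0, 0.936, -0.353, -0.0]
wrist_force: [0.3, 0.6, 0.1]
opening: 0.001
```

Contact is gone; I'll lift clear gently and check.

move_arm(rows="0 0 -0.2 0 0 0 0;0 0 -0.3 0 0 0 0;0 0 -0.7 0 0 0 0;0 0 -1 0 0 0 0;0 0 -1 0 0 0 0;0 0 -1 0 0 0 0;0 0 -1 0 0 0 0;0 0 -0.5 0 0 0 0;0 0 0 0 0 0 0;0 0 0 0 0 0 0")

```text
time_s: 14.2
eef_pos: [0.497, -0.0622, 0.2597]
eef_rot: [-0.0, 0.936, -0.353, -0.0]
wrist_force: [1.0, -0.4, -0.1]
opening: -0.001
```

Run:
```python
from bench import ctrl
from h import *
s=ctrl.camera("side");cv2.imwrite("pics/s5.png",cv2.resize(s["color"][100:300,130:380],None,fx=3,fy=3))
s=ctrl.camera("scene");cv2.imwrite("pics/c5.png",cv2.resize(s["color"][110:310,140:390],None,fx=3,fy=3))
o=ctrl.get_obs()
for k in("time_s","eef_pos","wrist_force"):print(k,np.round(o[k],4))
```

```text
time_s 14.3
eef_pos [ 0.4968 -0.0621  0.2593]
wrist_force [ 0.278  -0.22   -0.7267]
```

View pics/s5.png

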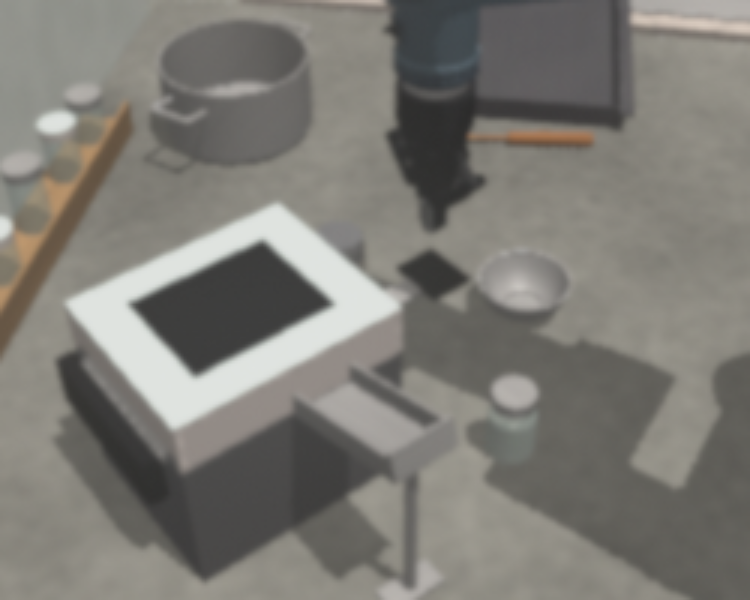

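View pics/c5.png

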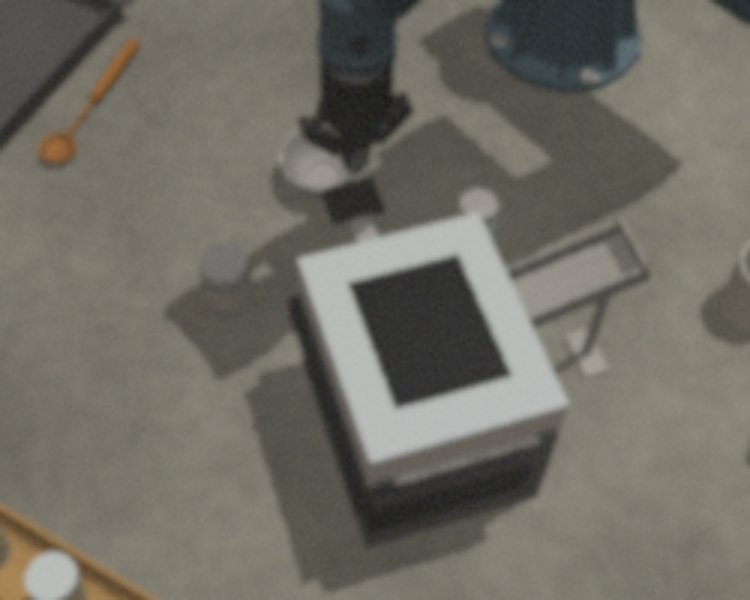

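The lid is shut, with its near corner at side-crop (180,435). The chute is empty, the pad is level at (432,273) and the fingers are clear of it. The bystanders have not moved.

```bash
python3 -c "
from bench import ctrl
print(ctrl.hand_in())"
```

```text
the job is handed in; nothing more can be done
None
```

The lime is in the caddy and the lid is shut. I handed the job in at about 14.3 s, well inside the 38 s limit.

- **Pressing:** I pressed the lever pad down with the shut fingertips until it hit its stop. The tool stopped moving down and the force on it rose from about 8 N to 32 N. The side picture showed the lid wide open.
- **Lime:** I held the lever there until the lime lay still. The side camera placed it at about x = -23, y = -67 mm in the caddy's frame, inside the tub. Only that camera could see it, because the scene camera's detector found nothing.
- **Closing:** I raised the pad at no more than 20 mm/s, slowing to about 10 mm/s at the end. The contact force was gone by 203 mm tool height, close to the 201 mm expected with the lever up. I did not measure the lid's speed directly.
- **Last checks:** Both fixed cameras showed the lid shut, the lever level, the chute empty and the fingers clear with no force on them. The bowl, tin, jar and spoon looked unmoved by eye. The mug and soap were not fully in view in the final pictures, but the arm stayed well away from them after it left its start position.
- **Disagreement:** The two fixed cameras differed by about 10 mm on where the pad was. I settled it with the wrist camera, which gave the pad as 64 by 49 mm against the stated 64 by 50 mm.

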